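# Fit the drying tube into the boot dryer's port

## Task

Fit the loose tall drying tube into the boot dryer's empty port: stand its tapered foot in the collar and turn it until its slots drop over the guard's spokes and the taper seats fully home; then let go so that it stands upright and centred. Leave the short glove nozzle and everything else on the bench where they are.

Things in the scene. Friction and masses are not known exactly. Their poses are not given: they have to be found in the camera images.
- tube_mid (a point): The loose tall drying tube: grey plastic, standing upright, 150 mm tall, 0.11 to 0.23 kg. This point is its centre, half-way up (75 mm above its underside), z up along the tube. Above its lip it has a straight round body 49 mm in diameter from 44 to 135 mm above the underside (hold it here, best 105 to 115 mm above the underside), then a low domed head.
- tube_foot (a point): Centre of the tall tube's underside, z up. The foot: four lugs 11 mm tall, 10.5 mm square, with slots 6.6 mm wide between them, crossing on the axis along this frame's x and y. Above the lugs the foot tapers from 45 mm diameter (10 mm above this point) to 54 mm (40 mm above); there sits a lip 62 mm in diameter, 4.5 mm thick.
- dryer: The boot dryer, standing still: a low grey plastic housing 170 mm deep (x), 310 mm wide (y) and 50 mm high; origin at the centre of its underside. Two black port collars stand on its flat top, 75 mm to either side of the middle along its y: one is empty, in the other a tall tube is already fitted. Which is which changes.
- socket: The empty port: a black collar fixed on the dryer, 65 mm across, 40 mm high; origin on its axis at the dryer's top face, 50 mm above the table. At the bottom of its bore stands a fixed finger guard, a cross of four spokes 5 mm wide and 10 mm tall, set at any angle: that angle is not measured and has nothing to do with this frame's yaw.
- port_mouth (a point): Centre of the empty port's mouth, at the collar's rim, 90 mm above the table; z up. The bore tapers to match the tube's foot, from 53 mm diameter at the mouth to 41 mm at the bottom. A tube whose lugs stand on the spokes sits 8 mm too high, its lip 10 mm above the rim, with about 1 mm of play, and can be turned.
- port_seat (a point): Point on the empty port's axis, 38 mm below the mouth: the underside of the tube's foot lies here when the tube is fully home, its lip 2 mm above the rim. The slots drop over the spokes only within about 3 degrees of the right angle, which repeats every 90 degrees; then the taper seats and centres the tube.
- fitted_tube: The other port with its tall tube already fitted, fixed; it looks like the loose one when home and reaches 202 mm above the table. Origin on its axis at the dryer's top face.
- nozzle_mid (a point): The short glove nozzle, loose, to be left alone: the same foot and lip as the tube's but only 94 mm tall, its upper part tapering from 49 to 26 mm diameter; this point is its centre, half-way up, z up. It and the tall tube swap places.
- file_holder: Aluminium ski tuning file holder, 145 x 52 x 52 mm, loose; origin at its underside.
- toe_cap: Black rubber boot toe cap, 105 x 96 x 60 mm, loose; origin at its underside.
- bowl: White ceramic bowl, 124 mm across and 52 mm high, loose; origin at its underside.
- compass_case: Green plastic compass case with a snap lid, 105 x 70 x 27 mm, loose; origin at its underside.
- brush: Ski brush, wooden back and black bristles, 115 x 62 x 38 mm, loose; origin at its underside.
- cork: Polishing cork, 100 x 55 x 32 mm, loose; origin at its underside.
- wax_bar: Bar of solid ski wax, 89 x 44 x 18 mm, loose; origin at its underside.
- tube: The same loose tall tube as a whole; origin at the centre of its underside.
Things that resemble listed ones, but are neither listed nor needed, are in the scene too. What is shaped like the tube but orange is not meant.

How it is judged (in metres and radians):
At the end, for the whole second after the job is handed in: The tall tube stands released and at rest in the empty port: the centre of its underside within 3 mm sideways and 3 mm in height of the fully home point, its axis within 0.04 rad of vertical (horizontal distance between tube_foot and port_seat below 0.003 m and z of tube_foot in the frame of port_seat between -0.003 and 0.003 m and angle between tube_mid's own z axis and vertical below 0.04 rad and linear speed of tube below 0.02 m/s); the robot touches nothing.
It fails at once if the glove nozzle is moved by more than 30 mm (distance of nozzle_mid from where it was at the start of the episode above 0.03 m).
It fails at once if another loose thing on the bench is moved by more than 30 mm (distance of any of file_holder, toe_cap, bowl, compass_case, brush, cork, wax_bar from where it was at the start of the episode above 0.03 m).
It also fails if it takes over 61 s, if anything falls off the work surface, if the arm or the gripper's body presses on something with over 40 N, if the wrist force passes 120 N, or if a joint passes its speed limit or range.

## Robot

A 7-joint arm with a two-finger parallel gripper is mounted at the origin on the work surface. World frame = base frame: x ahead of the robot, y to its left, z up, the work surface at z = 0. Lengths are in m, angles in degrees, forces in N, time in s.
With the tool pointing down it reaches from about 0.4 to 0.875 m from the base axis. Payload 19.3 kg.
Tool frame: the origin (TCP) lies at the very end of the fingers, on their centre line; the grasp point (between the pads) lies 19 mm behind it (robot.grasp_offset is the distance from the TCP to the grasp point, in m); z points along the fingers, y is the line along which they close (so a half turn about z gives the same grasp; the last joint's range is limited). The gripper opens to 85 mm and grips with 20 to 120 N. Pads are 22 mm wide; open, the fingers measure 114 mm over their backs; the gripper's body (76 mm by 85 mm) begins 54 mm behind the grasp point. The pads swing forward as they close: fully open they stand 13 mm farther back than shut.
Start: joints at [63.759, 29.874, -2.08, 91.645, 1.215, 58.505, -6.463], TCP at [0.236, -0.579, 0.231] pointing down, gripper open.
Joint ranges: [-166.77, 166.77], [-17.47, 122.26], [-85.68, 81.53], [9.62, 139.38], [-72.42, 252.41], [9.2, 110.78], [-144.41, 144.41]. Speed limits (degrees/s): [108.29, 108.29, 136.94, 136.94, 172.46, 172.46, 172.46].

## Interface

Orientations are given as [roll, pitch, yaw] about the fixed x, y, z axes, in that order (R = Rz(yaw) Ry(pitch) Rx(roll)).
In Python, from cell import robot, imaging gives the robot as it stands. The module is installed in compiled form; this text tells all that it offers.
- The arm moves only by the tool step_arm, never from a script. Its argument "series" is a list of rows, each a list of 5 numbers: the shift along the tool's x, y, z in mm, then the turn about the tool's z in rad, then the gripper command: -1 is fully open, 1 is shut, values between are in proportion. In form: [[tx, ty, tz, roll, claw], ...]. A call has 1 to 12 rows; each row is the pose to reach, as a shift and turn from the pose commanded when the call began, along the tool's axes at that moment; what a row does not reach only later rows make up. A row lasts 1/8 s, in which the tool goes at most 62.5 mm and 10.7 degrees, less where a joint would pass 70% of its speed; a pose out of reach is approached as far as the arm can. A call with a gripper value outside its range is refused whole. The fingers move at their own pace and stop on an object; "squeeze" is the grip in N (left out, the last holds). Time passes only in rows, so rows that repeat a pose let the fingers close. It gives the time, the measured TCP pose, the force, the opening and the grip force at its end, in the units of the state.
- robot.sense(): the state, without advancing time (a new reading comes with each control period).
- imaging.capture(name): name is "side" or "top" or "wrist"; returns the picture (420x560x3 uint8, red, green, blue); there is no depth.
- imaging.camera_model(name): a dict with "vertical_fov" (degrees; the focal length in pixels is half the picture's height over the tangent of half this angle, whatever the lens; pixels are square), "cx", "cy" (the principal point, pixels), "eye" and "rotation" of the camera in the world. Camera axes: x right, y up, looking along -z (the intrinsics and any distortion apply to the point x, -y, -z); pixel columns grow to the right and rows downward; lengths in m; the calibration is good to about 2 mm. A picture is of the moment at which its call begins: read the wrist's pose just before it. camera_model takes no time and is no camera call; for the wrist camera it gives the pose at the moment of the call.
- robot.hand_in(): hands the job in; it is judged then, once.
The state is a dict: "t": time; "joint_pos": joint angles; "qd": joint speeds; "tau": joint torques, N m; "tcp_pos": TCP position; "tool_rot": TCP orientation; "contact_force": force on the tool from outside, world axes, zero at the start; "wrist_torque": the same for the moment, N m; "finger_gap": finger opening in m; "finger_force": force on a finger pad.
Only numpy, scipy, OpenCV 4.12 (cv2) and the standard library are available. Lean on these libraries where they do the work, as an engineer would, in place of code of your own. Each camera call takes 0.05 s, during which the arm holds its last target. There are 200 camera calls.

## Working session

There is one attempt and no reset: what is moved stays moved. The work goes in short steps, Python scripts to look and compute and a tool call to move; the robot and the scene stay as the last step left them, time stands still between calls to the robot, and variables do not carry over. Pictures are saved under pics/ and viewed, at most 10 in all, crops included, and the job is handed in when it is done.

Besides the shell and the picture viewer there is one more tool, called after ">>>" as name(argument=value, ...) on one line, values as JSON. step_arm: Moves the arm, as the interface text tells. Its arguments: {"type":"object","properties":{"series":{"type":"array","items":{"type":"array","items":{"type":"number"}}},"squeeze":{"type":"number"}},"required":["series"]}

```bash
mkdir -p pics; cat > h.py <<'E'
import numpy as np, cv2
from cell import robot, imaging
def save(n,f):
    m=imaging.camera_model(n); im=imaging.capture(n); cv2.imwrite('pics/'+f,im[:,:,::-1]); return im,m
E
python3 - <<'E'
from h import *
ims=[]
for n in('side','top','wrist'):
    im,m=save(n,n+'0.png'); print(n,m); ims.append(im)
print(robot.sense())
E
```

```text
side {'vertical_fov': 44.14743178449773, 'cx': 272.6869970495749, 'cy': 221.97958283087416, 'eye': array([-0.05211592,  0.90657169,  1.38247867]), 'rotation': array([  40.43580703,   -0.80164264, -145.61797752])}
top {'vertical_fov': 45.83570234083747, 'cx': 268.8119868866403, 'cy': 203.32591388797474, 'eye': array([ 0.43748659, -0.0222216 ,  1.55598966]), 'rotation': array([  5.33238777,   1.19445306, -90.88581723])}
wrist {'vertical_fov': 64.91903176398063, 'cx': 278.04293195816933, 'cy': 206.21902751393824, 'eye': array([ 0.30377086, -0.55058409,  0.37383295]), 'rotation': array([-1.66420528e+01, -1.06678433e-03, -6.78146978e+01])}
{'t': 0.15, 'joint_pos': array([63.75861907, 29.90177299, -2.08230563, 91.66476745,  1.21580241,
       58.50585704, -6.4639206 ]), 'qd': array([-0.01012722, -0.14156565, -0.01361133, -0.11454368, -0.03374605,
       -0.05596803, -0.06937044]), 'tau': array([ 2.20326892e-04, -9.27390790e+01,  1.97949462e+00, -3.70053327e+01,
        1.78507331e-02,  6.42873507e-03,  6.53320171e-05]), 'tcp_pos': array([ 0.23622594, -0.57836803,  0.23086221]), 'tool_rot': array([-1.79949849e+02,  3.91065112e-03,  2.22189003e+01]), 'contact_force': array([0.42162164, 0.12851571, 0.29221125]), 'wrist_torque': array([ 0.00596929,  0.02104098, -0.0229212 ]), 'finger_force': 0.0, 'finger_gap': 0.085289916619501}
```

View pics/side0.png

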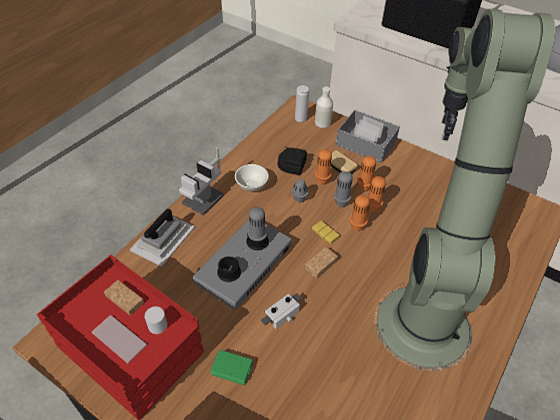

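View pics/top0.png

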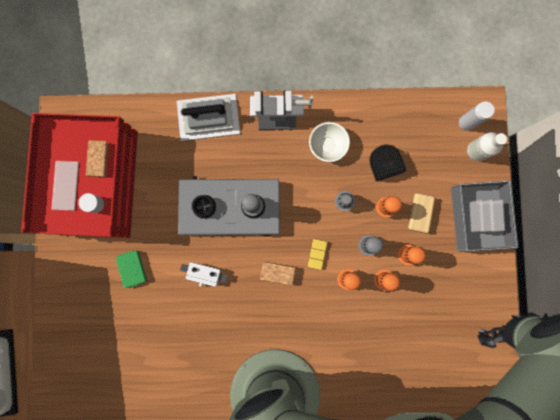

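The side view shows the loose grey tall tube at (344,188), the short nozzle at (299,188), four orange tubes at (324,164), (368,170), (377,190) and (361,212), the fitted tube at (257,225) and the empty collar at (229,268). In the top view these are the tube (372,245), nozzle (344,201), empty port (204,206) and fitted tube (253,204).

The things that could be taken for the tube are the nozzle (short), the fitted tube (in the dryer) and the four orange tubes. I choose the grey tall one at side (344,188). Next is a close crop to check it.

```bash
python3 - <<'E'
import cv2,numpy as np
s=cv2.imread('pics/side0.png');t=cv2.imread('pics/top0.png')
R=lambda a:cv2.resize(a,(400,300),interpolation=cv2.INTER_CUBIC)
a=np.hstack([R(s[140:230,280:400]),R(t[180:300,320:480])])
b=np.hstack([R(s[200:305,190:330]),R(t[160:250,170:290])])
cv2.imwrite('pics/m1.png',np.vstack([a,b]))
E
```

```text
(no output)
```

View pics/m1.png

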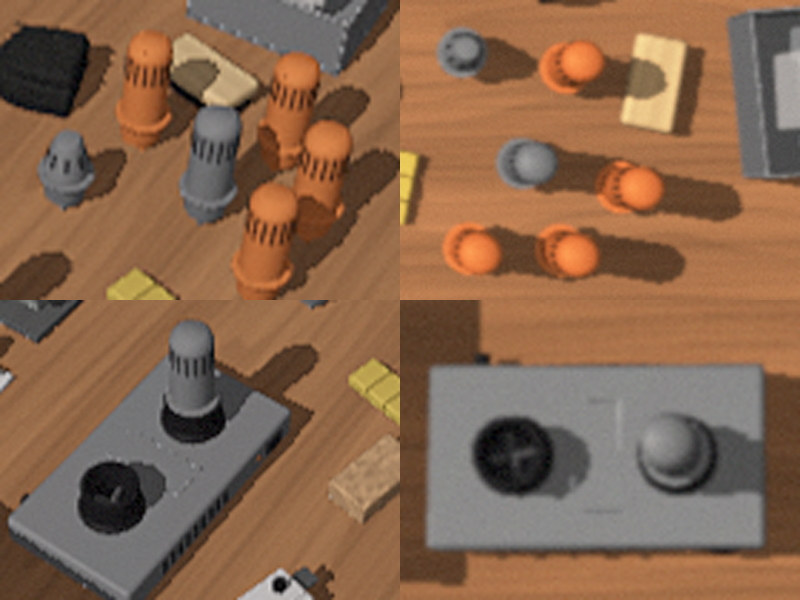

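The crop confirms the choice: grey, tall, with a lip and vents at side (344,188), with orange tubes on two sides. The empty collar shows its cross guard faintly in the top view. Now I triangulate.

```bash
cat >> h.py <<'E'
from scipy.spatial.transform import Rotation as Ro
def ray(m,u,v):
    f=210/np.tan(np.radians(m['vertical_fov']/2))
    d=Ro.from_euler('xyz',m['rotation'],degrees=True).apply([(u-m['cx'])/f,-(v-m['cy'])/f,-1]); return np.array(m['eye']),d/np.linalg.norm(d)
def tri(rays):
    A=sum(np.eye(3)-np.outer(d,d) for e,d in rays); b=sum((np.eye(3)-np.outer(d,d))@e for e,d in rays)
    p=np.linalg.solve(A,b); return p.round(4),[round(float(np.linalg.norm(np.cross(p-e,d))),4) for e,d in rays]
def atz(m,u,v,z):
    e,d=ray(m,u,v); return (e+d*(z-e[2])/d[2]).round(4)
def proj(m,p):
    f=210/np.tan(np.radians(m['vertical_fov']/2))
    c=Ro.from_euler('xyz',m['rotation'],degrees=True).inv().apply(np.atleast_2d(p)-m['eye'])
    return np.c_[m['cx']+f*c[:,0]/-c[:,2],m['cy']-f*c[:,1]/-c[:,2]].round(1)
E
python3 - <<'E'
from h import *
s=imaging.camera_model('side');t=imaging.camera_model('top')
P={'head':((345,179),(374,244.8)),'lip':((342.7,195.5),(367.6,245.6)),'rim':((228.9,264),(204.2,206.5)),'fit':((257.5,213),(250.5,204))}
for k,(a,b) in P.items(): print(k,tri([ray(s,*a),ray(t,*b)]))
for k,u,v,z in [('tubehead',374,244.8,.135),('lip',367.6,245.6,.042),('rim',204.2,206.5,.09),
 ('o_right_lip',409.5,254.5,.042),('o_br_lip',384.5,280,.042),('o_bl_lip',346,279.5,.042),('o_top_lip',385,207,.042),('nozlip',344.5,201,.042),
 ('dryTL',179.3,180,.05),('dryTR',278.5,180,.05),('dryBL',179,234,.05),('dryBR',279,235,.05)]: print(k,atz(t,u,v,z))
E
```

```text
head (array([ 0.4466, -0.2944,  0.1213]), [0.0007, 0.0007])
lip (array([ 0.4441, -0.2903,  0.0436]), [0.0017, 0.0017])
rim (array([0.5706, 0.2001, 0.0841]), [0.0016, 0.0016])
fit (array([0.5653, 0.0554, 0.1907]), [0.001, 0.001])
tubehead [ 0.4471 -0.2915  0.135 ]
lip [ 0.4457 -0.2897  0.042 ]
rim [0.5687 0.1984 0.09  ]
o_right_lip [ 0.417  -0.4147  0.042 ]
o_br_lip [ 0.3419 -0.3368  0.042 ]
o_bl_lip [ 0.3451 -0.2216  0.042 ]
o_top_lip [ 0.5619 -0.3465  0.042 ]
nozlip [ 0.5824 -0.2241  0.042 ]
dryTL [0.6553 0.2808 0.05  ]
dryTR [ 0.6497 -0.0237  0.05  ]
dryBL [0.4897 0.2815 0.05  ]
dryBR [ 0.4817 -0.0223  0.05  ]
```

Tube at about (0.446, -0.291), with head and lip heights consistent. Port at about (0.569, 0.199), which fits dryer centre y 0.129 plus 75 mm. The nearest neighbours are 114 mm away or more. The current tool yaw gives a closing line at 112°, which clears them all. I go above the tube and look with the wrist camera.

>>> step_arm(series=[[50, -31, -20, 0, -1], [100, -62, -20, 0, -1], [150, -93, -20, 0, -1], [200, -124, -20, 0, -1], [250, -155, -20, 0, -1], [290, -178, -20, 0, -1], [303, -186, -20, 0, -1], [303, -186, -20, 0, -1], [303, -186, -20, 0, -1]])

```text
t: 1.27
tcp_pos: [0.4455, -0.2932, 0.2512]
tool_rot: [180.0, 0.0, 22.1]
contact_force: [-1.5, 0.5, 0.2]
finger_gap: 0.0852
finger_force: 0.0
```

```bash
python3 - <<'E'
from h import *
im,m=save('wrist','w1.png'); s=robot.sense(); print(s['tcp_pos'],s['tool_rot'],s['joint_pos'],s['contact_force'],m)
print(proj(m,[[.446,-.291,.15],[.446,-.291,.042],[.446,-.291,.135]]))
E
```

```text
[ 0.44552204 -0.29325229  0.25122418] [1.79990769e+02 2.91732014e-02 2.20886333e+01] [ 33.13704629  20.41256592  -8.01356752 103.91322094   3.39914213
  55.91697198 -44.19763838] [ 0.08938276 -0.21258835 -0.36519789] {'vertical_fov': 64.91903176398063, 'cx': 278.04293195816933, 'cy': 206.21902751393824, 'eye': array([ 0.51314066, -0.26542832,  0.39419348]), 'rotation': array([-1.66755525e+01, -6.63621410e-02, -6.79259277e+01])}
[[275.7 204.6]
 [276.3 176.5]
 [275.8 199.4]]
```

View pics/w1.png

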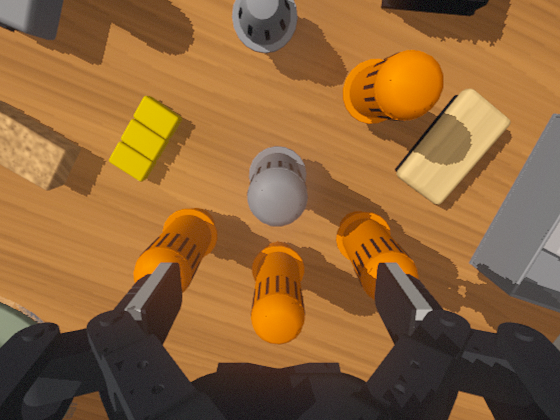

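The wrist view shows the grey tube at head (277,195) and lip (277,172), within about 2 mm of the prediction. The descent columns left and right of it are clear. I descend and grip.

>>> step_arm(series=[[2, -1, 50, 0, -1], [2, -1, 100, 0, -1], [2, -1, 140, 0, -1], [2, -1, 161, 0, -1], [2, -1, 161, 0, -1], [2, -1, 161, 0, 1], [2, -1, 161, 0, 1], [2, -1, 161, 0, 1], [2, -1, 161, 0, 1], [2, -1, 161, 0, 1], [2, -1, 161, 0, 1], [2, -1, 161, 0, 1]], squeeze=45)

```text
t: 2.82
tcp_pos: [0.4485, -0.2906, 0.0915]
tool_rot: [179.9, -0.1, 22.2]
contact_force: [-0.3, 0.2, 9.0]
finger_gap: 0.0485
finger_force: 44.9
```

Gripped; the gap of 48.5 mm matches the body. I lift high and travel to a spot short of the port, then look.

>>> step_arm(series=[[0, 0, -40, 0, 1], [0, 0, -90, 0, 1], [0, 0, -145, 0, 1], [0, 0, -200, 0, 1], [0, 0, -240, 0, 1], [0, 0, -250, 0, 1], [15, -28, -250, 0, 1], [40, -75, -250, 0, 1], [65, -122, -250, 0, 1], [90, -169, -250, 0, 1], [115, -216, -250, 0, 1], [140, -263, -250, 0, 1]])

```text
t: 4.32
tcp_pos: [0.4777, 0.0078, 0.3401]
tool_rot: [180.0, 0.0, 22.2]
contact_force: [0.1, -0.2, -1.2]
finger_gap: 0.0478
finger_force: 47.0
```

>>> step_arm(series=[[25, -47, 0, 0, 1], [50, -94, 0, 0, 1], [70, -131, 0, 0, 1], [77, -145, 0, 0, 1], [77, -145, 0, 0, 1], [77, -145, 0, 0, 1], [77, -145, 0, 0, 1]])

```text
t: 5.2
tcp_pos: [0.4947, 0.1684, 0.3404]
tool_rot: [180.0, -0.0, 22.1]
contact_force: [0.5, -0.8, -1.6]
finger_gap: 0.0481
finger_force: 47.0
```

```bash
python3 - <<'E'
from h import *
im,m=save('wrist','w2.png'); s=robot.sense(); print(s['tcp_pos'],s['tool_rot'],s['joint_pos'],s['contact_force'],s['finger_gap'],m)
print(proj(m,[[.569,.199,.09],[.569,.199,.052],[.569,.2255,.09],[.5955,.199,.09]]))
E
```

```text
[0.49472038 0.16863901 0.34039033] [ 1.79982613e+02 -6.51748795e-03  2.21367927e+01] [  -5.35255127   15.89824213  -25.17700833   97.63574453    7.23658138
   68.06505892 -100.25837949] [ 0.09934184  0.55191476 -1.32805868] 0.04807009493735418 {'vertical_fov': 64.91903176398063, 'cx': 278.04293195816933, 'cy': 206.21902751393824, 'eye': array([0.5622429 , 0.1962457 , 0.48339952]), 'rotation': array([-16.6383518 ,  -0.08180933, -67.90880366])}
[[277.5 100.8]
 [277.5 101.4]
 [255.7  91.6]
 [286.5  77.7]]
```

View pics/w2.png

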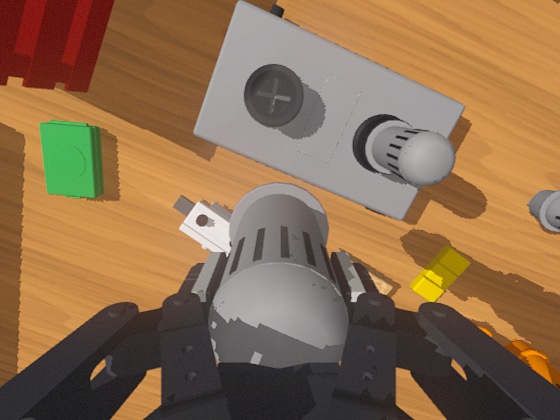

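The wrist view shows the held tube at bottom centre, and the empty port at about (274,96) with its cross clearly visible. I measure the collar and the spoke angle.

```bash
python3 - <<'E'
from h import *
im=cv2.imread('pics/w2.png'); m=imaging.camera_model('wrist')
g=cv2.cvtColor(im,6)
c=g[50:145,230:318]
_,b=cv2.threshold(c,70,255,cv2.THRESH_BINARY_INV)
for th in(55,70,85):
    cs,_=cv2.findContours((c<th).astype('uint8'),cv2.RETR_EXTERNAL,cv2.CHAIN_APPROX_NONE)
    k=max(cs,key=cv2.contourArea); print(th,cv2.boundingRect(k),cv2.minEnclosingCircle(k),cv2.fitEllipse(k))
for u,v in[(274,96)]: print(atz(m,u,v,.09),atz(m,u,v,.06))
cv2.imwrite('pics/w2c.png',cv2.resize(cv2.convertScaleAbs(c,alpha=2.2),None,fx=6,fy=6,interpolation=cv2.INTER_CUBIC))
t=cv2.imread('pics/w2.png')
E
```

```text
55 (22, 23, 13, 14) ((28.0, 29.0), 8.485381126403809) ((27.457622528076172, 29.10784339904785), (3.7329797744750977, 15.445798873901367), 40.53704833984375)
70 (14, 15, 30, 32) ((27.0, 30.5), 19.602394104003906) ((26.89811134338379, 29.730392456054688), (14.313838958740234, 35.435611724853516), 40.78793716430664)
85 (14, 14, 60, 63) ((43.5, 45.0), 31.197053909301758) ((44.02404022216797, 44.58150100708008), (56.499332427978516, 61.853675842285156), 159.27072143554688)
[0.5723 0.2049 0.09  ] [0.5731 0.2056 0.06  ]
```

View pics/w2c.png

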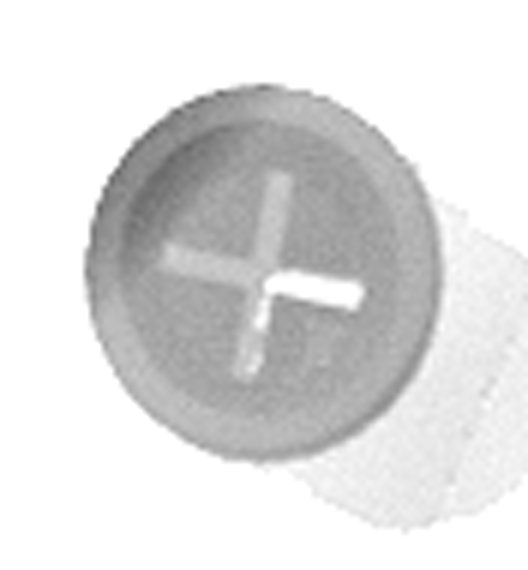

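```bash
python3 - <<'E'
from h import *
im=cv2.imread('pics/w2.png'); s=robot.sense(); m=imaging.camera_model('wrist')
R=Ro.from_euler('xyz',s['tool_rot'],degrees=True)
a=np.linspace(0,2*np.pi,73)
for z in(.047,.0515):
    p=proj(m,s['tcp_pos']+R.apply(np.c_[.031*np.cos(a),.031*np.sin(a),0*a+z])); print(p.min(0),p.max(0),p[0])
g=cv2.cvtColor(im,6).astype(int); print(g[175:192,278]); print(g[205,222:240],g[205,318:336])
print('ray pts',atz(m,274,95.5,.09),atz(m,274.2,96.7,.06))
pr=atz(m,274,95.5,.09); print(R.inv().apply(pr-s['tcp_pos'])*1000)
E
```

```text
[227.8 182.1] [328.7 276.7] [278.2 182.1]
[228.9 180.5] [327.6 273.4] [278.2 180.5]
[153 150 151 155 160 160 151 127 146 169 160 162 162 160 161 161 161]
[169 147 112 135 153 158 161 161 164 164 164 165 165 163 168 172 165 162] [159 158 136 127 150 153 151 151 148 150 150 149 150 151 149 152 152 152]
ray pts [0.5728 0.2051 0.09  ] [0.5724 0.205  0.06  ]
[ 86.03483593  -4.42742361 250.39878986]
```

The held lip projects exactly where the model predicts, so the tube is centred on the TCP. The port lies (86, -4) mm away in tool axes, and the dryer outline agrees within 2 mm. I move over it and lower the foot to just above the rim, then in.

>>> step_arm(series=[[40, -2, 0, 0, 1], [75, -4, 0, 0, 1], [85, -4, 0, 0, 1], [85, -4, 40, 0, 1], [85, -4, 90, 0, 1], [85, -4, 130, 0, 1], [85, -4, 142, 0, 1], [85, -4, 142, 0, 1], [85, -4, 142, 0, 1]])

```text
t: 6.38
tcp_pos: [0.5725, 0.2057, 0.2001]
tool_rot: [180.0, -0.1, 22.2]
contact_force: [-0.3, 0.6, -0.6]
finger_gap: 0.0483
finger_force: 47.0
```

```bash
python3 - <<'E'
from h import *
R=lambda a:cv2.resize(a,(400,400),interpolation=cv2.INTER_CUBIC)
a,_=save('side','s2.png');b,_=save('top','t2.png')
s=robot.sense();print(s['tcp_pos'],s['joint_pos'],s['contact_force'])
cv2.imwrite('pics/m2.png',np.hstack([R(a[190:310,170:290]),R(b[145:265,145:265])])[:,:,::-1])
E
```

```text
[0.57233212 0.20566149 0.19975141] [  -9.63117843   31.61976401  -22.91003869   95.42182452   14.32010049
   55.74659245 -105.36788699] [ 0.64839259 -0.20702679 -1.97890371]
```

View pics/m2.png

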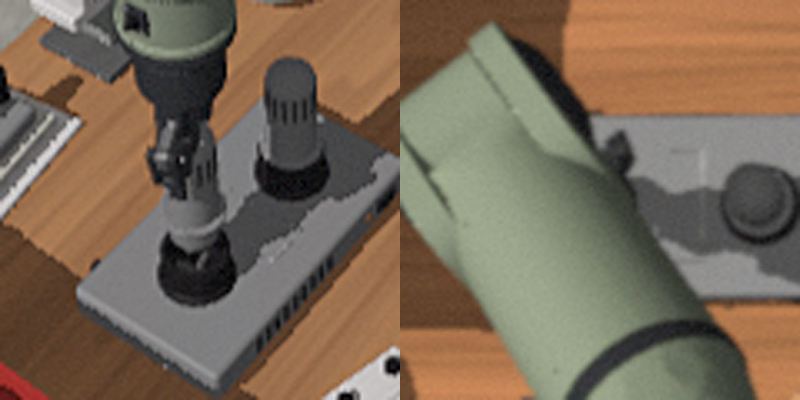

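The side crop shows the tube foot hanging centred over the empty collar at about (196,255). I lower gently.

>>> step_arm(series=[[0, 0, 12, 0, 1], [0, 0, 24, 0, 1], [0, 0, 34, 0, 1], [0, 0, 42, 0, 1], [0, 0, 46, 0, 1], [0, 0, 46, 0, 1], [0, 0, 46, 0, 1]])

```text
t: 7.35
tcp_pos: [0.5719, 0.2056, 0.1526]
tool_rot: [-180.0, -0.0, 22.2]
contact_force: [1.1, 2.2, -1.6]
finger_gap: 0.0484
finger_force: 46.9
```

>>> step_arm(series=[[0, 0, 1, 0, 1], [0, 0, 2, 0, 1], [0, 0, 3, 0, 1], [0, 0, 3, 0, 1], [0, 0, 3, 0, 1]])

```text
t: 7.98
tcp_pos: [0.5727, 0.2059, 0.1513]
tool_rot: [180.0, -0.2, 22.2]
contact_force: [-2.5, 1.0, 23.7]
finger_gap: 0.048
finger_force: 49.5
```

The foot stands on the spokes: contact at TCP z about 0.1515, as predicted. Now I turn under light pressure.

>>> step_arm(series=[[0, 0, 0, -0.05, 1], [0, 0, 0, -0.1, 1], [0, 0, 0, -0.15, 1], [0, 0, 0, -0.2, 1], [0, 0, 0, -0.25, 1], [0, 0, 0, -0.3, 1]])

```text
t: 8.72
tcp_pos: [0.573, 0.2058, 0.1513]
tool_rot: [179.9, -0.2, 39.5]
contact_force: [-0.7, -0.5, 22.0]
finger_gap: 0.0485
finger_force: 49.0
```

>>> step_arm(series=[[0, 0, 0, -0.05, 1], [0, 0, 0, -0.1, 1], [0, 0, 0, -0.15, 1], [0, 0, 0, -0.2, 1], [0, 0, 0, -0.25, 1], [0, 0, 0, -0.3, 1]])

```text
t: 9.48
tcp_pos: [0.5729, 0.2055, 0.1508]
tool_rot: [179.9, -0.1, 56.7]
contact_force: [0.5, -0.3, 14.9]
finger_gap: 0.048
finger_force: 48.3
```

>>> step_arm(series=[[0, 0, 1, -0.05, 1], [0, 0, 1, -0.1, 1], [0, 0, 1, -0.15, 1], [0, 0, 1, -0.2, 1]])

```text
t: 9.98
tcp_pos: [0.5722, 0.2057, 0.1486]
tool_rot: [180.0, -0.1, 68.1]
contact_force: [2.4, 4.1, -0.8]
finger_gap: 0.048
finger_force: 47.3
```

>>> step_arm(series=[[0, 0, 0, -0.05, 1], [0, 0, 0, -0.1, 1], [0, 0, 0, -0.15, 1], [0, 0, 0, -0.2, 1]])

```text
t: 10.48
tcp_pos: [0.572, 0.2043, 0.1483]
tool_rot: [180.0, 0.1, 79.5]
contact_force: [2.0, -2.9, -1.3]
finger_gap: 0.0481
finger_force: 47.5
```

It dropped: the force fell to zero at z 0.1486, so the slots are engaged. I press down to home (TCP about 0.1435), relaxing some twist.

>>> step_arm(series=[[0, 0, 0, 0.03, 1], [0, 0, 1.5, 0.03, 1], [0, 0, 3, 0.03, 1], [0, 0, 4.5, 0.03, 1], [0, 0, 6, 0.03, 1], [0, 0, 6, 0.03, 1], [0, 0, 6, 0.03, 1]])

```text
t: 11.35
tcp_pos: [0.5728, 0.2054, 0.1444]
tool_rot: [179.8, -0.0, 77.6]
contact_force: [-4.4, -7.4, 33.8]
finger_gap: 0.0478
finger_force: 55.7
```

```bash
python3 - <<'E'
from h import *
s=robot.sense();print(s['tcp_pos'],s['tool_rot'],s['wrist_torque'],s['contact_force'])
E
```

```text
[0.57277647 0.20537016 0.14444027] [ 1.79843060e+02 -2.64110262e-02  7.76375715e+01] [-1.61462764  1.13370376 -1.06172174] [-4.35672891 -7.39378154 33.7591426 ]
```

>>> step_arm(series=[[0, 0, 1, 0.05, 1], [0, 0, 1, 0.1, 1], [0, 0, 2, 0.15, 1], [0, 0, 2, 0.1, 1], [0, 0, 2, 0.05, 1], [0, 0, 2, 0.08, 1], [0, 0, 2, 0.08, 1]])

```text
t: 12.22
tcp_pos: [0.5729, 0.2061, 0.1419]
tool_rot: [179.8, -0.1, 73.2]
contact_force: [1.8, -3.8, 21.3]
finger_gap: 0.0481
finger_force: 54.5
```

```bash
python3 - <<'E'
from h import *
s=robot.sense();print(s['tcp_pos'],s['tool_rot'],s['wrist_torque'],s['contact_force'])
E
```

```text
[0.5728834  0.20605276 0.14188801] [ 1.79822541e+02 -8.58640377e-02  7.32146158e+01] [-0.75747054 -0.41190427  1.1903277 ] [ 1.83765577 -3.77065079 21.25359538]
```

TCP z is 0.142, about 9 mm below the on-spokes height, so it looks home. I relax, open, back off straight up and check.

>>> step_arm(series=[[0, 0, -1.5, -0.03, 1], [0, 0, -1.5, -0.03, 1], [0, 0, -1.5, -0.03, -1], [0, 0, -1.5, -0.03, -1], [0, 0, -1.5, -0.03, -1], [0, 0, -1.5, -0.03, -1], [0, 0, -20, -0.03, -1], [0, 0, -60, -0.03, -1], [0, 0, -110, -0.03, -1], [0, 0, -150, -0.03, -1], [-40, 0, -170, -0.03, -1], [-80, 0, -170, -0.03, -1]])

```text
t: 13.72
tcp_pos: [0.5486, 0.1287, 0.3131]
tool_rot: [179.8, -0.1, 75.0]
contact_force: [0.6, -0.3, -1.0]
finger_gap: 0.0854
finger_force: 0.0
```

>>> step_arm(series=[[-30, 0, 0, 0, -1], [-60, 0, 0, 0, -1], [-60, 0, 0, 0, -1], [-60, 0, 0, 0, -1]])

```text
t: 14.22
tcp_pos: [0.5331, 0.0716, 0.3112]
tool_rot: [180.0, -0.0, 75.0]
contact_force: [-0.6, -0.3, -0.5]
finger_gap: 0.0854
finger_force: 0.0
```

```bash
python3 - <<'E'
from h import *
R=lambda a:cv2.resize(a,(400,400),interpolation=cv2.INTER_CUBIC)
a,ms=save('side','s3.png');w,mw=save('wrist','w3.png');s=robot.sense();print(s['tcp_pos'],s['tool_rot'],s['contact_force'])
C=lambda z,r=0.: [.572,.205,z]
print(proj(ms,[C(.202),C(.094),C(.09)]),proj(mw,[C(.202),C(.094),C(.09)]))
cv2.imwrite('pics/m3.png',np.hstack([R(a[190:310,170:290]),cv2.resize(w,(400,400))])[:,:,::-1])
E
```

```text
[0.53311751 0.07196054 0.31071886] [ 1.79986553e+02 -3.33137332e-02  7.50022100e+01] [0.04771352 0.3448605  0.2532998 ]
[[226.  241.1]
 [227.9 263.1]
 [228.  263.8]] [[282.2   6.1]
 [280.8  38.3]
 [280.8  39.1]]
```

View pics/m3.png

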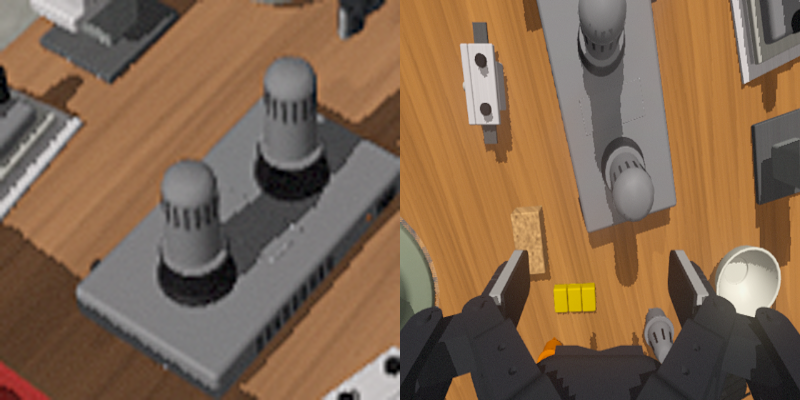

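The side crop shows the tube seated much like the fitted one (heads at (188,160) and (290,57) in the crop). I check the seat height numerically with the wrist and side views against the fitted tube.

```bash
python3 - <<'E'
from h import *
ms=imaging.camera_model('side'); g=cv2.cvtColor(cv2.imread('pics/s3.png'),6)
A=[.572,.205];B=[.5688,.055]
for dz in(0,.008): print(dz,[ (proj(ms,[*p,.05])-proj(ms,[*p,.2+dz]))[0] for p in(A,B)])
# match fitted tube's head+slots+lip to loose, sub-pixel, separately head and collar
def patch(cx,cy,w,h): return g[cy-h:cy+h,cx-w:cx+w]
def find(t,x0,x1,y0,y1):
    k=4; T=cv2.resize(t,None,fx=k,fy=k,interpolation=2); S=cv2.resize(g[y0:y1,x0:x1],None,fx=k,fy=k,interpolation=2)
    r=cv2.matchTemplate(S,T,5); _,v,_,l=cv2.minMaxLoc(r); return v,x0+l[0]/k,y0+l[1]/k
for n,(cx,cy,w,h) in {'vents':(257,222,7,7),'head':(257,214,9,7),'lip':(257,236,12,5),'collarbottom':(257,246,12,5)}.items():
    v,x,y=find(patch(cx,cy,w,h),200,255,225,290); print(n,v,x-(cx-w),y-(cy-h))
for z in(.2,.17,.094,.06): print(z,proj(ms,[*A,z])-proj(ms,[*B,z]))
E
```

```text
0 [array([ 2.6, 29.7]), array([ 0.4, 30.4])]
0.008 [array([ 2.7, 31.4]), array([ 0.5, 32.2])]
vents 0.904346764087677 -29.5 32.0
head 0.8961623311042786 -29.75 32.0
lip 0.9534360766410828 -29.25 31.75
collarbottom 0.8909528851509094 -29.0 31.5
0.2 [[-31.   31.1]]
0.17 [[-30.4  31. ]]
0.094 [[-29.4  30.7]]
0.06 [[-28.8  30.5]]
```

Height is consistent with fully home. The lean needs a sharper check, so I put the wrist camera straight over the tube.

>>> step_arm(series=[[33, 1, 0, 0, -1], [60, 3, 0, 0, -1], [66, 3, 0, 0, -1], [66, 3, 0, 0, -1], [66, 3, 0, 0, -1]])

```text
t: 14.95
tcp_pos: [0.553, 0.1332, 0.3103]
tool_rot: [180.0, 0.0, 74.9]
contact_force: [0.9, -0.2, 0.6]
finger_gap: 0.0855
finger_force: 0.0
```

```bash
python3 - <<'E'
from h import *
w,m=save('wrist','w4.png'); s=robot.sense(); print(s['tcp_pos'],m['eye'])
a=np.linspace(0,2*np.pi,180)
cen=proj(m,[.572,.205,.15])[0]; print(cen)
k=5;x0,y0=int(cen[0])-60,int(cen[1])-50
c=cv2.resize(w[max(y0,0):y0+100,x0:x0+120],None,fx=k,fy=k,interpolation=2)[:,:,::-1].copy()
c=cv2.convertScaleAbs(c,alpha=1.5)
for z,r,col in((.09,.0325,(0,0,255)),(.0965,.031,(0,255,0)),(.187,.0245,(255,0,0))):
    p=proj(m,np.c_[.572+r*np.cos(a),.205+r*np.sin(a),0*a+z])
    cv2.polylines(c,[np.int32((p-[x0,max(y0,0)]+.5)*k)],True,col,1)
cv2.imwrite('pics/m4.png',c)
E
```

```text
[0.55305823 0.13311319 0.31039286] [0.57219451 0.20377957 0.45332221]
[277.4 105.9]
```

View pics/m4.png

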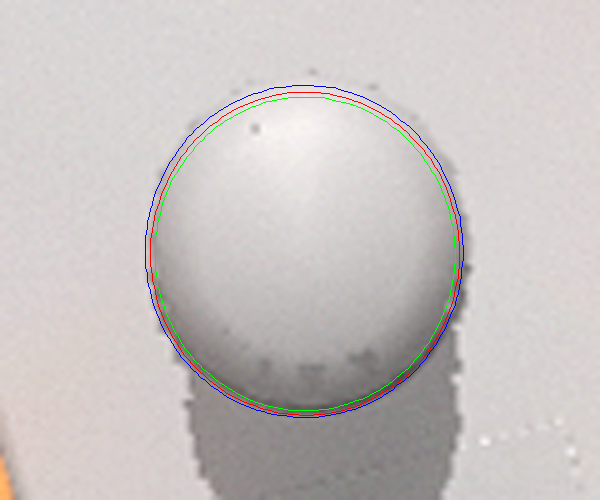

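From straight above, the head hides the collar, concentric within about 1–2 px. I take two oblique views at crossed yaws to measure the lean.

>>> step_arm(series=[[40, 0, 0, 0, -1], [70, 0, 0, 0, -1], [74, 0, 0, 0, -1], [74, 0, 0, 0, -1], [74, 0, 0, 0, -1]])

```text
t: 15.62
tcp_pos: [0.5725, 0.204, 0.3104]
tool_rot: [180.0, 0.0, 74.8]
contact_force: [1.5, -0.3, 0.6]
finger_gap: 0.0857
finger_force: 0.0
```

```bash
python3 - <<'E'
from h import *
w,m=save('wrist','w5.png'); import pickle; pickle.dump(m,open('m5','wb')); print(robot.sense()['tcp_pos'],proj(m,[[.572,.205,.187],[.572,.205,.09]]))
E
```

```text
[0.57248064 0.20417562 0.31045983] [[277.1 197.6]
 [277.3 174.9]]
```

>>> step_arm(series=[[0, 0, 0, -0.15, -1], [0, 0, 0, -0.3, -1], [0, 0, 0, -0.45, -1], [0, 0, 0, -0.6, -1], [0, 0, 0, -0.75, -1], [0, 0, 0, -0.9, -1], [0, 0, 0, -1.05, -1], [0, 0, 0, -1.2, -1], [0, 0, 0, -1.35, -1], [0, 0, 0, -1.5, -1], [0, 0, 0, -1.57, -1], [0, 0, 0, -1.57, -1]])

```text
t: 17.18
tcp_pos: [0.5725, 0.2046, 0.3103]
tool_rot: [-180.0, -0.0, 164.8]
contact_force: [0.4, -0.4, 0.5]
finger_gap: 0.0854
finger_force: 0.0
```

>>> step_arm(series=[[0, 0, 0, 0, -1], [0, 0, 0, 0, -1]])

```text
t: 17.42
tcp_pos: [0.5724, 0.2052, 0.3104]
tool_rot: [-180.0, 0.0, 164.8]
contact_force: [0.7, 0.3, -0.4]
finger_gap: 0.0858
finger_force: 0.0
```

```bash
python3 - <<'E'
from h import *
import pickle
w,m=save('wrist','w6.png'); pickle.dump(m,open('m6','wb')); print(robot.sense()['tcp_pos'],robot.sense()['tool_rot'])
a=np.linspace(0,2*np.pi,180); out=[]
for n in(5,6):
    im=cv2.imread(f'pics/w{n}.png'); m=pickle.load(open(f'm{n}','rb'))
    cen=proj(m,[.572,.205,.13])[0]; k=4; x0,y0=int(cen[0])-50,int(cen[1])-60
    c=cv2.resize(im[y0:y0+120,x0:x0+100],None,fx=k,fy=k,interpolation=2)
    for z,r,col in((.09,.0325,(0,0,255)),(.0965,.031,(0,255,0)),(.187,.0245,(255,0,0))):
        p=proj(m,np.c_[.572+r*np.cos(a),.205+r*np.sin(a),0*a+z])
        cv2.polylines(c,[np.int32((p-[x0,y0]+.5)*k)],True,col,1)
    print((x0,y0)); out.append(c)
cv2.imwrite('pics/m5.png',np.hstack(out))
E
```

```text
[0.57234416 0.2052374  0.31036927] [-1.79990729e+02  1.16852737e-02  1.64835779e+02]
(227, 122)
(227, 123)
```

View pics/m5.png

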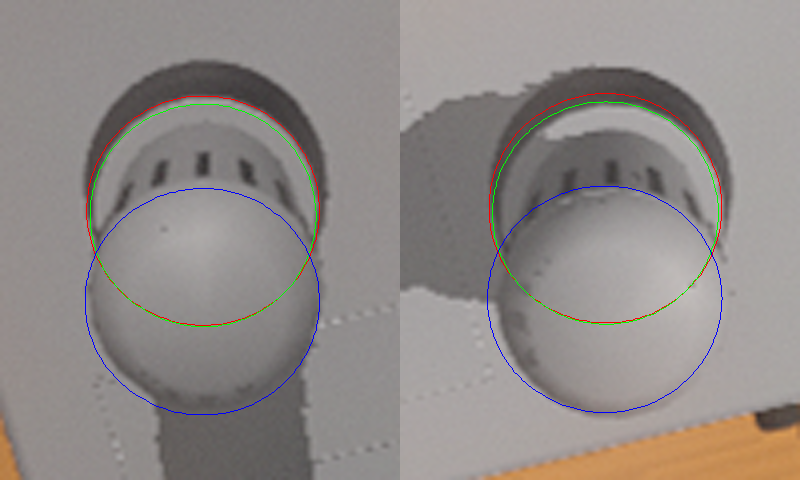

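Both crossed views show the lip on the predicted home circle (far edge at row 105 against 103; still on the spokes would be about 7 px off). The head is centred over it within about 0.6–0.8 mm, so the lean is around 0.01 rad. The tube stands free and home, so I hand in.

```bash
python3 -c "
from cell import robot
print(robot.hand_in())"
```

```text
the job is handed in; nothing more can be done
None
```

The tall drying tube stands released in the empty port; wrist and side views show it fully home and upright to about 0.01 rad, the nozzle and bench items were not touched, and I handed in at about 17.5 s (no verdict was returned).

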